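# Lock a raised jack ram with its open safety collar

## Task

The blue bottle jack on the garage bench stands with its ram up. Slide the orange open collar sideways, gap first, onto the ram under the saddle, so that it sits flat on top of the jack's body with the ram inside the ring, and let go of it. Leave the black closed ring and the yellow tape roll where they lie.

Things in the scene. Friction and masses are not known exactly. Their poses are not given: they have to be found in the camera images.
- collar_centre (a point): Orange plastic C-shaped collar lying flat on the bench, 90 g: bore 50, outside 74, height 36 mm. Point: centre of the bore, 18 mm above the underside; z up, x out through the middle of the 44 mm wide gap. Opposite the gap (-x) a straight handle, 14 mm wide, 36 mm high, runs from 34 to 96 mm from the centre: grip across its 14 mm, about 72 mm from the centre.
- jack_seat (a point): Blue bottle jack, fixed. Point: on the upright ram's axis, on the flat round top (90 mm across, 100 mm above the bench) of the body, where the collar sits. The bare steel ram, 22 mm thick, rises 58 mm from here to the saddle, a dark disc 58 mm wide and 10 mm thick; it does not move. Base 120 x 110 mm. A low pump socket sticks out on the side away from the robot, below the top.
- ring_centre (a point): Black closed ring with the same sizes and handle as the collar but no gap; it cannot go onto the ram. The point is the centre of its bore, 18 mm above its underside; the handle points along -x. Leave alone.
- tape_centre (a point): Yellow roll of tape lying flat, 96 mm outside diameter, 25 mm high; the point is its centre, half-way up. Leave alone.

How it is judged:
By the outcome, as a careful person would: the job done as asked, in the order asked, and still so for the second after the job is handed in, with the robot touching nothing.
It also fails if it takes over 42 s, if anything falls off the work surface, if the arm or the gripper's body presses on something with over 40 N, if the wrist force passes 120 N, or if a joint passes its speed limit or range.

## Robot

A 7-joint arm with a two-finger parallel gripper is mounted at the origin on the work surface. World frame = base frame: x ahead of the robot, y to its left, z up, the work surface at z = 0. Lengths are in m, angles in rad, forces in N, time in s.
With the tool pointing down it reaches from about 0.425 to 0.8 m from the base axis. Payload 8.3 kg.
Tool frame: the origin (TCP) lies at the very end of the fingers, on their centre line; the grasp point (between the pads) lies 19 mm behind it; z points along the fingers, y is the line along which they close (so a half turn about z gives the same grasp; the last joint's range is limited). The gripper opens to 85 mm and grips with 20 to 120 N. Pads are 22 mm wide; open, the fingers measure 114 mm over their backs; the gripper's body (76 mm by 85 mm) begins 54 mm behind the grasp point. The pads swing forward as they close: fully open they stand 13 mm farther back than shut.
Start: joints at [1.23, 0.383, 0.016, 1.37, -0.006, 1.388, -0.046], TCP at [0.171, -0.601, 0.231] pointing down, gripper open.
Joint ranges: [-2.95, 2.95], [-0.25, 2.06], [-1.52, 1.56], [0.18, 2.33], [-1.44, 4.58], [0.02, 2.06], [-3.01, 3.01]. Speed limits (rad/s): [2.39, 2.39, 3.01, 3.01, 3.14, 3.14, 3.14].

## Interface

Orientations are given as a 3x3 rotation matrix whose columns are the frame's x, y, z axes.
In Python, from plant import movep, line_to, move_joints, open_jaws, clamp, hold, ik, capture, PlanningError, sign_off, get_time, get_joint_positions, get_dq, get_joint_torque, get_ee_pos, get_tcp_rot, get_wrist_force, get_wrist_torque, get_gripper_width, get_grip_force gives the robot as it stands. Calls block until the motion is done:
- movep(position, orientation): joint-space move of the TCP to a pose.
- line_to(position, frame=None, max_speed=0.15): straight line of the TCP; frame=None keeps the orientation; max_speed is the mean speed in m/s.
- move_joints(angles): joint-space move.
- open_jaws() and clamp(effort=None): open the fingers fully, or close them until they stop; effort is the grip in N (None keeps the last).
- hold(seconds).
- ik(position, orientation): joint angles nearest the present ones, or None.
- capture(name): name is "scene" or "side" or "wrist"; returns a dict with "color" (420x560x3 uint8, blue, green, red), "mtx" (3x3 intrinsics, pixels), "rvec" (rotation vector, rad) and "tvec" (3), from world to camera coordinates, as OpenCV has them; the wrist camera has in their place "T_tool_cam" (4x4, takes a point from camera to tool coordinates, whose origin is the TCP and whose axes are the flange's). Camera axes: x right, y down, z forward; pixel columns grow to the right and rows downward; lengths in m; the calibration is good to about 2 mm. A picture is of the moment at which its call begins: read the wrist's pose just before it. There is no depth.
A pose or a line that the arm cannot do raises PlanningError and nothing moves.
- sign_off(): hands the job in; it is judged then, once.
Readings, each from a call of its own:
- get_time(): time.
- get_joint_positions(): joint angles.
- get_dq(): joint speeds.
- get_joint_torque(): joint torques, N m.
- get_ee_pos(): TCP position.
- get_tcp_rot(): TCP orientation.
- get_wrist_force(): force on the tool from outside, world axes, zero at the start.
- get_wrist_torque(): the same for the moment, N m.
- get_gripper_width(): opening from 0.0 (shut) to 1.0 (fully open).
- get_grip_force(): force on a finger pad.
Only numpy, scipy, OpenCV 4.12 (cv2) and the standard library are available. Lean on these libraries where they do the work, as an engineer would, in place of code of your own. Each camera call takes 0.05 s, during which the arm holds its last target. There are 200 camera calls.

## Working session

There is one attempt and no reset: what is moved stays moved. The work goes in short steps, each a Python script; the robot and the scene stay as the last script left them, time stands still between calls to the robot, and variables do not carry over. Pictures are saved under pics/ and viewed, at most 10 in all, crops included, and the job is handed in when it is done.

```bash
mkdir -p pics; ls
python3 - <<'E'
from plant import *
import cv2,numpy as np
for n in ("scene","side"):
    c=capture(n); cv2.imwrite(f"pics/{n}0.png",c["color"])
    np.savez(f"{n}.npz",**c)
    R=cv2.Rodrigues(c["rvec"])[0]; print(n,(-R.T@c["tvec"].ravel()).round(3), c["mtx"][0,0])
print(get_time(),get_tcp_rot().round(2))
E
```

```text
pics
scene [0.907 0.419 0.993] 442.9360555013586
side [ 0.266 -0.475  0.643] 420.5802958473784
0.1 [[ 0.96  0.27 -0.  ]
 [ 0.27 -0.96  0.  ]
 [-0.   -0.   -1.  ]]
```

View pics/scene0.png

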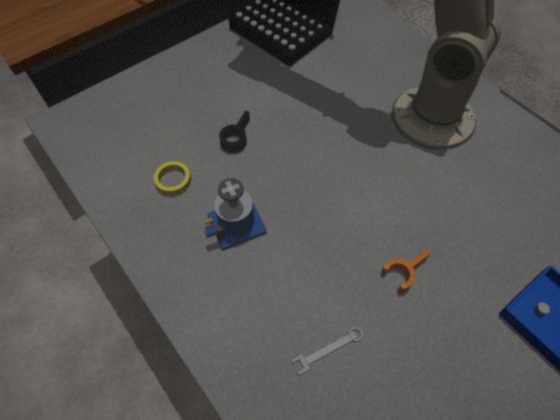

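View pics/side0.png

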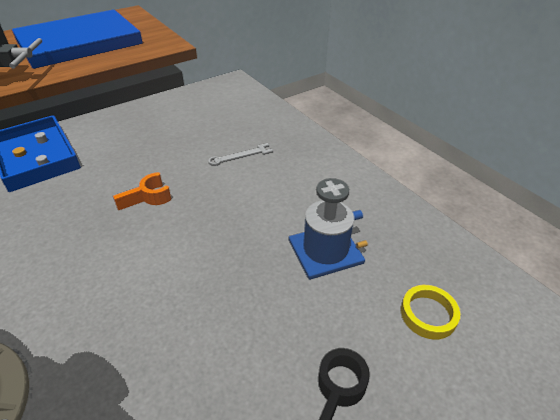

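The scene view shows the orange collar near (400,271), with its handle running to (428,253) and its gap facing left. The jack's saddle is at (231,187), the black ring at (233,138) and the tape at (172,177). The side view shows the collar at (155,188) with its handle to the left, and the saddle at (333,189). I'll fit the collar's silhouette in both views and triangulate the saddle.

```bash
cat > fit.py <<'E'
import cv2,numpy as np
from scipy.optimize import minimize
def proj(c,P): return cv2.projectPoints(np.asarray(P,float).reshape(-1,1,3),c["rvec"],c["tvec"],c["mtx"],None)[0].reshape(-1,2)
def ray(c,uv):
    R=cv2.Rodrigues(c["rvec"])[0]; d=R.T@np.linalg.inv(c["mtx"])@np.r_[uv,1]; return -R.T@c["tvec"].ravel(),d
def onz(c,uv,z): o,d=ray(c,uv); return o+d*(z-o[2])/d[2]
a=np.arcsin(22/31); t=np.linspace(a,2*np.pi-a,40); h=np.arcsin(7/37)
to=np.linspace(a,np.pi-h,20)
out=[(37*np.cos(q),37*np.sin(q)) for q in to]; out+=[(-96,7)]
out=np.array(out+[(x,-y) for x,y in out[::-1]]); 
inn=np.array([(25*np.cos(q),25*np.sin(q)) for q in t[::-1]])
OUT=np.vstack([out,inn])/1000
S=4
def render(c,p,z0=0.):
    x,y,th=p; R=np.array([[np.cos(th),-np.sin(th)],[np.sin(th),np.cos(th)]])
    q=OUT@R.T+[x,y]; n=len(q); m=np.zeros((420*S,560*S),np.uint8)
    T,B=[np.round(((proj(c,np.c_[q,np.full(n,z)])+.5)*S-.5)*16).astype(np.int32) for z in (z0+.036,z0)]
    cv2.fillPoly(m,[T],1,shift=4); cv2.fillPoly(m,[B],1,shift=4)
    for i in range(n):
        j=(i+1)%n; cv2.fillConvexPoly(m,np.array([T[i],T[j],B[j],B[i]]),1,shift=4)
    return cv2.resize(m.astype(np.float32),(560,420),interpolation=cv2.INTER_AREA)
def omask(c):
    H=cv2.cvtColor(c["color"],cv2.COLOR_BGR2HSV); m=cv2.inRange(H,(4,170,70),(18,255,255))
    n,l,s,_=cv2.connectedComponentsWithStats(m); return (l==1+np.argmax(s[1:,4])).astype(np.float32)
def fit(cs,p0,z0=0.):
    ms=[omask(c) for c in cs]
    f=lambda p:sum(np.abs(render(c,p,z0)-m).sum()/m.sum() for c,m in zip(cs,ms))
    r=minimize(f,p0,method="Nelder-Mead",options=dict(initial_simplex=np.array(p0)+np.array([[0,0,0],[.01,0,0],[0,.01,0],[0,0,.2]]),xatol=1e-4,fatol=1e-3))
    return r.x,r.fun
E
python3 - <<'E'
from fit import *
sc,si=[dict(np.load(f"{n}.npz")) for n in("scene","side")]
p=onz(sc,(399,271),.02)[:2]; h=onz(sc,(428,253),.02)[:2]; d=p-h
p0=[*p,np.arctan2(d[1],d[0])]; print(p0)
for cs in([sc,si],[sc],[si]): r=fit(cs,p0); print(r[0].round(4),round(r[1],3))
print([ (lambda m:cv2.boundingRect(m.astype(np.uint8)))(omask(c)) for c in(sc,si)])
for c,w in((sc,(231,187)),(si,(333,189))): print("saddle",onz(c,w,.168).round(4))
for c,w in((sc,(233,138)),(si,(344,376))): print("ring",onz(c,w,.02).round(3))
for c,w in((sc,(172,177)),(si,(431,310))): print("tape",onz(c,w,.012).round(3))
E
```

```text
[np.float64(0.44257834946130153), np.float64(0.2789796978226639), np.float64(-0.12435846281129587)]
[ 0.4529  0.2849 -0.0069] 1.75
[0.4479 0.2848 0.0111] 1.541
[ 0.4541  0.2859 -0.044 ] 0.196
[(385, 251, 44, 37), (114, 173, 57, 37)]
saddle [ 0.6591 -0.0711  0.168 ]
saddle [ 0.6593 -0.072   0.168 ]
ring [ 0.515 -0.29   0.02 ]
ring [ 0.515 -0.291  0.02 ]
tape [ 0.718 -0.289  0.012]
tape [ 0.72  -0.285  0.012]
```

Run:
```python
from fit import *
sc,si=[dict(np.load(f"{n}.npz")) for n in("scene","side")]
p=[.4541,.2859,-.044]
o=[]
for c,(x,y) in((sc,(370,235)),(si,(105,160))):
    m=omask(c);r=render(c,p);print(m.sum(),r.sum(),np.abs(m-r).sum())
    im=c["color"].copy(); ct,_=cv2.findContours((r>.5).astype(np.uint8),cv2.RETR_LIST,cv2.CHAIN_APPROX_NONE)
    k=cv2.resize(im[y:y+70,x:x+75],None,fx=5,fy=5,interpolation=0)
    for q in ct: cv2.polylines(k,[((q-[x,y])*5+2).astype(np.int32)],1,(0,255,0),1)
    o.append(k)
cv2.imwrite("pics/ov.png",np.hstack(o))
```

```text
305.0 787.0625 482.1875
1101.0 1316.75 217.0
```

View pics/ov.png

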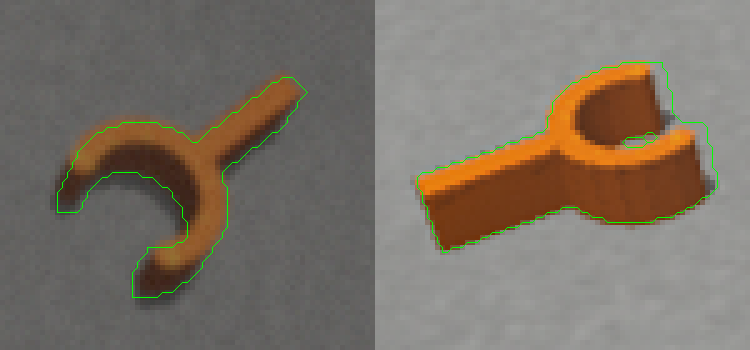

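The overlay fits well in both views; my model's horn tips run slightly long and the mask misses the dark faces. I'll correct both, refit, then go and grasp.

```bash
sed -i 's#22/31#22/25#; s#(4,170,70),(18,255,255)#(3,130,40),(20,255,255)#' fit.py
cat > h.py <<'E'
from plant import *
from fit import *
def frame(th): c,s=np.cos(th),np.sin(th); return np.array([[c,s,0],[s,-c,0],[0,0,-1.]])
def tcp(x,y,th,z,r=.072): return [x-r*np.cos(th),y-r*np.sin(th),z]
J=np.array([.6592,-.0716])
E
python3 - <<'E'
from h import *
sc,si=[dict(np.load(f"{n}.npz")) for n in("scene","side")]
for cs in([sc],[si],[sc,si]): p,f=fit(cs,[.4541,.2859,-.044]); print(p.round(4),round(f,3))
np.save("collar.npy",p)
assert f<.6
R=frame(p[2]); e=get_ee_pos()
line_to([e[0],e[1],.33],max_speed=.25)
movep(tcp(*p,.2),R); print(get_time())
line_to(tcp(*p,.008),max_speed=.15)
clamp(40); hold(.2)
print(get_time(),get_gripper_width(),get_grip_force(),get_ee_pos(),get_wrist_force())
for n in("scene","side"): 
    c=capture(n); np.savez(n+"1.npz",**c); cv2.imwrite(f"pics/{n}1.png",c["color"])
E
```

```text
[ 0.2141 -1.2573  0.755 ] 1.0
[0.4825 0.2717 1.2837] 1.122
[0.7361 0.1676 0.9381] 2.226Traceback (most recent call last):
  File "<stdin>", line 5, in <module>
AssertionError
```

```bash
python3 - <<'E'
s=open('fit.py').read()
s=s.replace("def omask(c):","def omask(c,p0,z0=0.):").replace("    n,l,s,_=cv2.connectedComponentsWithStats(m); return (l==1+np.argmax(s[1:,4])).astype(np.float32)","    return ((m>0)&(cv2.dilate(render(c,p0,z0),np.ones((25,25)))>0)).astype(np.float32)").replace("omask(c) for","omask(c,p0,z0) for")
open('fit.py','w').write(s)
E
cat > grasp.py <<'E'
from h import *
sc,si=[dict(np.load(f"{n}.npz")) for n in("scene","side")]
for cs in([sc],[si],[sc,si]): p,f=fit(cs,[.4541,.2859,-.044]); print(p.round(4),round(f,3))
np.save("collar.npy",p)
assert f<.6
R=frame(p[2]); e=get_ee_pos()
line_to([e[0],e[1],.33],max_speed=.25)
movep(tcp(*p,.2),R); print(get_time())
line_to(tcp(*p,.008),max_speed=.15)
clamp(40); hold(.2)
print(get_time(),get_gripper_width(),get_grip_force(),get_ee_pos(),get_wrist_force())
for n in("scene","side"): 
    c=capture(n); np.savez(n+"1.npz",**c); cv2.imwrite(f"pics/{n}1.png",c["color"])
E
python3 grasp.py
```

```text
[ 0.454   0.2839 -0.0296] 0.23
[ 0.4545  0.2858 -0.067 ] 0.067
[ 0.4543  0.2845 -0.0372] 0.316
3.8667
6.15 0.15462577466174862 39.88469839096069 [0.38244116 0.28734648 0.00820406] [-0.87617456 -0.78785616  4.18118106]
```

The grip width (about 13–14 mm) and force show that the handle is held. Next I'll lift, go to the pre-place pose and check there.

Run:
```python
from h import *
e=get_ee_pos(); line_to([e[0],e[1],.27],max_speed=.2)
phi=-.107; u=np.array([np.cos(phi),np.sin(phi)]); R=frame(phi)
c=J-.095*u
movep(tcp(*c,phi,.27),R)
line_to(tcp(*c,phi,.119),max_speed=.15)
hold(.2); print(get_time(),get_gripper_width(),get_grip_force(),get_ee_pos(),get_wrist_force())
ims=[]
for n in("scene","side"): k=capture(n); np.savez(n+"2.npz",**k); ims.append(k)
z0=.111
for cs in([ims[0]],[ims[1]],ims): p,f=fit(cs,[*c,phi],z0); print(p.round(4),round(f,3))
print("want",c)
cr=[cv2.resize(ims[0]["color"][110:260,150:350],None,fx=2,fy=2),cv2.resize(ims[1]["color"][130:280,200:400],None,fx=2,fy=2)]
cv2.imwrite("pics/pre.png",np.hstack(cr))
```

```text
10.4083 0.15425610578538873 39.410149455070496 [ 0.49363097 -0.05375991  0.11967148] [-0.26555977 -0.8842032   0.06411592]
[ 0.5659 -0.0643 -0.0727] 0.486
[ 0.5652 -0.0615 -0.127 ] 0.43
[ 0.5655 -0.0624 -0.128 ] 0.952
want [ 0.56474331 -0.06145439]
```

View pics/pre.png

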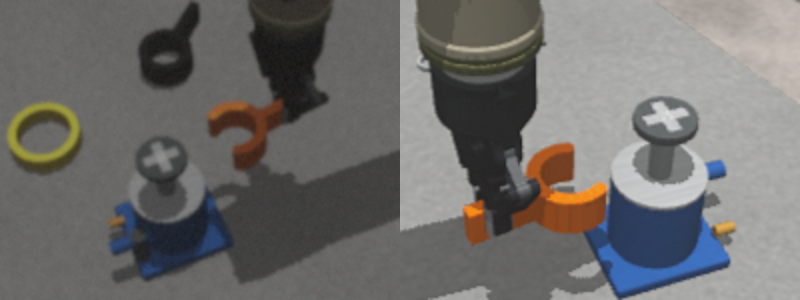

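The collar is held level with its gap facing the ram, and the fit agrees with the plan to about 1 mm. Now slide it in, lower it and look.

Run:
```python
from h import *
phi=-.107; u=np.array([np.cos(phi),np.sin(phi)])
for d in(.045,.015,.0): 
    line_to(tcp(*(J-d*u),phi,.119),max_speed=.08); print(d,get_wrist_force().round(2))
for z in np.arange(.117,.1035,-.0015):
    line_to(tcp(*J,phi,z),max_speed=.03); hold(.05); f=get_wrist_force(); print(round(z,4),f.round(2))
    if f[2]>3: break
print(get_time(),get_ee_pos())
ims=[capture(n) for n in("scene","side")]
cr=[cv2.resize(ims[0]["color"][110:260,150:350],None,fx=2,fy=2),cv2.resize(ims[1]["color"][130:280,200:400],None,fx=2,fy=2)]
cv2.imwrite("pics/in.png",np.hstack(cr))
```

```text
0.045 [-0.25  0.53 -1.52]
0.015 [-1.15 -0.54 -1.09]
0.0 [-0.63  0.51 -1.14]
0.117 [ 0.13 -0.32 -0.29]
0.1155 [ 0.5  -1.71 -0.66]
0.114 [-0.41  0.39 -1.29]
0.1125 [-0.04  0.19 -1.32]
0.111 [-0.46  0.4  -0.8 ]
0.1095 [-0.2  -0.91 -1.43]
0.108 [-0.49  0.58  0.67]
0.1065 [-6.42  1.56 11.76]
14.55 [ 0.58768002 -0.06395205  0.10773858]
```

View pics/in.png

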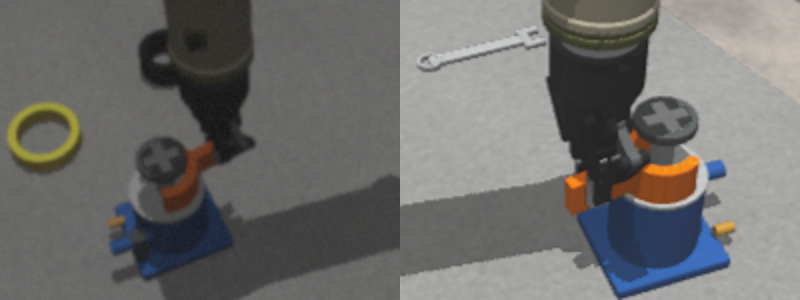

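The collar is seated on the body at the expected height, with the ram inside the ring. Release, rise and check.

Run:
```python
from h import *
phi=-.107
line_to(tcp(*J,phi,.108),max_speed=.03)
open_jaws(); hold(.2); print(get_gripper_width(),get_wrist_force())
line_to(tcp(*J,phi,.2),max_speed=.12)
line_to(tcp(*J,phi,.3,r=.2),max_speed=.25); hold(.3)
print(get_time(),get_wrist_force())
ims=[capture(n) for n in("scene","side")]
for cs in ([ims[0]],[ims[1]]): p,f=fit(cs,[*J,phi],.1); print(p.round(4),round(f,3))
cr=[cv2.resize(ims[0]["color"][110:260,150:350],None,fx=2,fy=2),cv2.resize(ims[1]["color"][130:280,200:400],None,fx=2,fy=2)]
cv2.imwrite("pics/end.png",np.hstack(cr))
```

```text
0.998186482798385 [-0.07772764 -0.46657838  0.64164569]
17.8083 [ 0.4037157  -0.34893759  0.32268709]
[ 0.6606 -0.0739 -0.1009] 0.947
[ 0.6583 -0.0703 -0.071 ] 0.175
```

View pics/end.png

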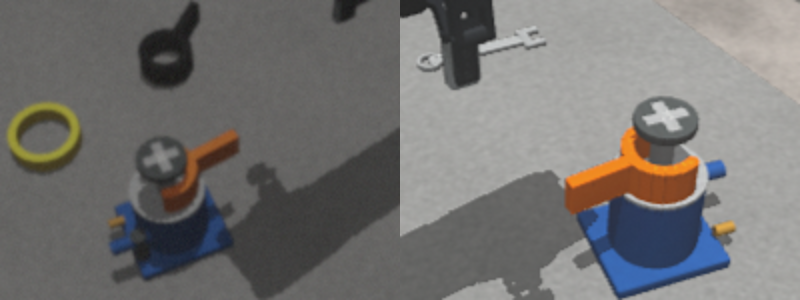

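The collar sits flat and centred around the ram, the gripper is clear, and the ring and tape haven't moved.

```bash
python3 -c "
from plant import *
print(sign_off())"
```

```text
the job is handed in; nothing more can be done
None
```

The orange collar is on the ram under the saddle, lying flat on the jack's body and released; the black ring and tape roll were left alone, and the job was handed in at about 18 s.

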